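Sort the bench tools and supplies, then shut the skylight flap with the hook pole

TASK

Put the bench away: lay every hand tool that is out (glass cutter, fid) in the blue tray and stand every soldering supply (solder spool, flux jars) in the yellow tray of the open case. Then take the hook pole by its grip, hook it into the ring eye high on the raised glazed flap and swing the flap fully shut over the trays, gently and with the pole only, never the hand. Finally unhook the pole, lay it back in its two brackets on the side of the case, hook to the back as it was found, and leave everything else on the bench alone.

Things in the scene. Friction and masses are not known exactly. Their poses are not given: they have to be found in the camera images.
- case: Dust case, fixed to the table: an open pale wooden box 210 mm deep (x) and 244 wide (y), walls 74 mm high and 8 thick, holding the two trays side by side. Origin on the table under its centre; +x points to its back, where the flap is hinged, -x to its front (the robot), +y to its left. On its right outside are two dark steel U brackets that carry the hook pole.
- blue_tray: Blue plastic tray, fixed in the case, 190 mm (x) by 112 (y), walls 20 high and 3 thick. Origin at the centre of its underside, 8 mm above the table; its inner floor is at +3 mm. Turned like the case. Which side of the case it is on varies.
- yellow_tray: Yellow plastic tray, same size, frame and fixing as the blue one, on the other side of the case.
- flap (a joint): White-framed glazed flap, 214 x 244 mm and 12 thick, hinged along the case's back rim like a skylight. 0 rad = shut flat on the case; it grows as it opens, 1.58 to 1.68 (upright) at the start, stop at 1.75. A stiff hinge (about 0.4 N m) lets it stay at any angle. No catch. Do not slam it (2.5 rad/s at most).
- flap_hinge (a point): Middle of the flap's hinge line (axis along case y): 105 mm behind the case's origin, 74 mm above the table.
- flap_eye (a point): Centre of the brass ring eye on the middle of the flap's free edge: clear opening 34 mm, wire 6 mm, ring axis along case y, so a prong goes in sideways. It lies 242 mm from the hinge line along the flap and 7 mm to its upper (when shut) side. About 0.30 m above the table while open; when shut 81 mm above the table and 137 mm in front of the case's origin.
- hook_pole: Hook pole 260 mm long, 0.12 kg: square wooden shank 16 mm, black rubber grip 70 mm long and 20 x 20 mm to hold it by, steel T hook at the +x end. Origin under the middle of the grip, 10 mm below the axis; x along the pole to the hook, z up. It lies in its brackets parallel to case x, hook to the back, origin at case x -45, y -162, z +64 mm.
- hook_head (a point): Centre of the T hook, on the pole's axis 132 mm ahead of the pole's origin and 10 mm above it. Two prongs, 8 mm thick, run 36 mm to either side (pole +y and -y); beyond 18 mm they are swept back by 7 mm towards the grip.
- pole_rest (a point): Fixed point of the case between the two U brackets, at the height of the saddles (66 mm), on the line of the pole; case x -45 mm. The saddles are 49 mm in front of and 70 mm behind this point, 12 mm thick, 32 mm wide inside at the floor and wider at the mouth, arms 21 mm high.
- glass_cutter: Glass cutter with a pale wooden barrel, 158 x 14 x 14 mm, lying along its x. A hand tool. Origin under its middle.
- fid: Fid: a brown boxwood spindle pointed at both ends, 151 x 18 x 18 mm, lying along its x. A hand tool. Origin under its middle.
- spool: Solder spool with black flanges, 56 mm across, 40 high, 0.32 kg, standing on a flange. A soldering supply. Origin at the centre of its underside.
- jar_b: Second flux jar, the same.
- jar_a: Flux jar: closed amber glass jar with a pale paper band and a white cap, 45 mm across (the cap, from 39 mm up, 41), 55 high, 0.12 kg, standing. A soldering supply. Origin at the centre of its underside.
- patina_bottle: A bystander: leave it where it is. Brown bottle with a black cap, 48 mm across, 98 high.
- oil_bottle: A bystander: leave it where it is. Cream bottle with a red nozzle, 38 mm across, 98 high.
Mind the look-alikes: they are no part of the job. There is more than one size of the spool; the job needs the smaller.

How it is judged:
On the way, in this order (a step that is already met when the one before it is completed fails the run):
1. every tool present lies in the blue tray and every supply present in the yellow one, the flap still raised (x of glass_cutter in the frame of blue_tray between -0.095 and 0.095 m and y of glass_cutter in the frame of blue_tray between -0.056 and 0.056 m and z of glass_cutter in the frame of blue_tray between -0.005 and 0.045 m and x of fid in the frame of blue_tray between -0.095 and 0.095 m and y of fid in the frame of blue_tray between -0.056 and 0.056 m and z of fid in the frame of blue_tray between -0.005 and 0.045 m and x of spool in the frame of yellow_tray between -0.095 and 0.095 m and y of spool in the frame of yellow_tray between -0.056 and 0.056 m and z of spool in the frame of yellow_tray between -0.005 and 0.045 m and x of jar_b in the frame of yellow_tray between -0.095 and 0.095 m and y of jar_b in the frame of yellow_tray between -0.056 and 0.056 m and z of jar_b in the frame of yellow_tray between -0.005 and 0.045 m and x of jar_a in the frame of yellow_tray between -0.095 and 0.095 m and y of jar_a in the frame of yellow_tray between -0.056 and 0.056 m and z of jar_a in the frame of yellow_tray between -0.005 and 0.045 m and value of joint flap above 1.4 rad), for 0.2 s.
2. the flap is being swung by the pole hooked in its eye (value of joint flap between 0.3 and 1.35 rad and distance between hook_head and flap_eye below 0.055 m and contact force between hook_pole and flap above 0.2 N), for 0.1 s.
3. the flap is shut (value of joint flap below 0.05 rad), for 0.2 s.
At the end, for the whole second after the job is handed in: Every tool present is inside the blue tray and every supply present stands upright inside the yellow tray, the flap is shut (under 0.05 rad), the hook pole lies in both its brackets (within 30 mm along, 13 mm across, hook to the back), and all are at rest (x of glass_cutter in the frame of blue_tray between -0.095 and 0.095 m and y of glass_cutter in the frame of blue_tray between -0.056 and 0.056 m and z of glass_cutter in the frame of blue_tray between -0.005 and 0.045 m and x of fid in the frame of blue_tray between -0.095 and 0.095 m and y of fid in the frame of blue_tray between -0.056 and 0.056 m and z of fid in the frame of blue_tray between -0.005 and 0.045 m and x of spool in the frame of yellow_tray between -0.095 and 0.095 m and y of spool in the frame of yellow_tray between -0.056 and 0.056 m and z of spool in the frame of yellow_tray between -0.005 and 0.045 m and x of jar_b in the frame of yellow_tray between -0.095 and 0.095 m and y of jar_b in the frame of yellow_tray between -0.056 and 0.056 m and z of jar_b in the frame of yellow_tray between -0.005 and 0.045 m and x of jar_a in the frame of yellow_tray between -0.095 and 0.095 m and y of jar_a in the frame of yellow_tray between -0.056 and 0.056 m and z of jar_a in the frame of yellow_tray between -0.005 and 0.045 m and value of joint flap below 0.05 rad and x of hook_pole in the frame of case between -0.075 and -0.015 m and y of hook_pole in the frame of case between -0.175 and -0.149 m and z of hook_pole in the frame of case between 0.055 and 0.075 m and angle between the x axis of hook_pole and the x axis of case, either way round below 0.12 rad and linear speed of each of glass_cutter, fid, spool, jar_b, jar_a, hook_pole below 0.03 m/s and angle between each of jar_a, spool, jar_b's own z axis and vertical below 0.2 rad and x of hook_head in the frame of case above 0.04 m); the robot touches nothing.
It fails at once if the hand or arm touches the flap (over 1 N) (contact force between any of the fingers, the arm and flap above 1 N).
It fails at once if the flap is slammed (over 2.5 rad/s) (velocity of joint flap below -2.5 rad/s).
It fails at once if a bystander is moved by more than 30 mm (distance of any of patina_bottle, oil_bottle from where it was at the start of the episode above 0.03 m).
Of glass_cutter, fid, spool, jar_b, jar_a only 4 to 5 are there at a start; the rules pass over those that are not, and their reading is None.
At some moment in a run one of glass_cutter, fid, spool may be knocked a few centimetres aside while the robot is not near it.
It also fails if it takes over 210 s, if anything falls off the work surface, if the arm or the gripper's body presses on something with over 40 N, if the wrist force passes 120 N, or if a joint passes its speed limit or range.

ROBOT

A 7-joint arm with a two-finger parallel gripper is mounted at the origin on the work surface; the furniture and walls round the work are solid. World frame = base frame: x ahead of the robot, y to its left, z up, the work surface at z = 0. Lengths are in m, angles in rad, forces in N, time in s.
With the tool pointing down it reaches from about 0.35 to 0.9 m from the base axis. Payload 8.1 kg.
Tool frame: the origin (TCP) lies midway between the tips of the shut fingers; the grasp point (between the pads) lies arm.grasp_offset behind it (arm.grasp_offset is the distance from the TCP to the grasp point, in m); z points along the fingers, y is the line along which they close (so a half turn about z gives the same grasp; the last joint's range is limited). The gripper opens to 92 mm and grips with 3 to 60 N. Pads are 19 mm wide; open, the fingers measure 130 mm over their backs; the gripper's body (75 mm by 190 mm) begins 47 mm behind the grasp point.
Start: joints at [1.071, 0.434, 0.025, 1.573, -0.012, 1.134, -0.075], TCP at [0.242, -0.576, 0.195] pointing down, gripper open.
Joint ranges: [-2.62, 2.62], [-0.44, 2.09], [-1.27, 1.32], [0.08, 2.57], [-1.32, 4.46], [0.12, 2], [-2.74, 2.74]. Speed limits (rad/s): [2.22, 2.22, 3.01, 3.01, 3.14, 3.14, 3.14].

INTERFACE

Orientations are given as a rotation vector (axis times angle).
In Python, from cell import observe, imaging, arm gives the robot as it stands.
- The arm moves only by the tool apply_moves, never from a script. Its argument "commands" is a list of rows, each a list of 5 numbers: the opening in per cent of the stroke, from 0 (shut) to 100 (fully open), then the shift along the world's x, y, z in units of 0.06 m (1.0 is 0.06 m), then the turn about the world's z in units of 0.5 rad (1.0 is 0.5 rad). A call has 1 to 12 rows; each row shifts and turns the commanded pose from where the row before left it; what a row does not reach is not made up. A row lasts 1/8 s, in which the tool goes at most 62.5 mm and 10.7 degrees, less where a joint would pass 70% of its speed; a pose out of reach is approached as far as the arm can. A call with a number of a shift or a turn outside -1 to 1 is refused whole. A call with a gripper value outside its range is refused whole. The fingers move at their own pace and stop on an object; "newtons" is the grip in N (left out, the last holds). Time passes only in rows, so rows that do not move let the fingers close. It gives the time, the measured TCP pose, the force, the opening and the grip force at its end, in the units of the state.
- observe(): the state, without advancing time (a new reading comes with each control period).
- imaging.get_image(name): name is "side" or "top" or "wrist"; returns (picture, depth): 480x640x3 uint8, red, green, blue; 480x640 float32, m along the optical axis (not along the pixel's ray), 0 where there is no reading.
- imaging.camera_params(name): a dict with "camera_matrix" (3x3 intrinsics, pixels), "origin" and "rotation" of the camera in the world; the wrist camera has in their place "tool_from_camera" (4x4, takes a point from camera to tool coordinates, whose origin is the TCP and whose axes are the flange's). Camera axes: x right, y up, looking along -z (the intrinsics and any distortion apply to the point x, -y, -z); pixel columns grow to the right and rows downward; lengths in m; the calibration is good to about 2 mm. A picture is of the moment at which its call begins: read the wrist's pose just before it. camera_params takes no time and is no camera call.
- arm.sign_off(): hands the job in; it is judged then, once.
The state is a dict: "clock": time; "joints": joint angles; "dq": joint speeds; "joint_efforts": joint torques, N m; "position": TCP position; "ee_rot": TCP orientation; "force": force on the tool from outside, world axes, zero at the start; "ft_torque": the same for the moment, N m; "width": opening from 0.0 (shut) to 1.0 (fully open); "gripper_force": force on a finger pad.
Only numpy, scipy, OpenCV 4.12 (cv2) and the standard library are available. Lean on these libraries where they do the work, as an engineer would, in place of code of your own. Each camera call takes 0.05 s, during which the arm holds its last target. There are 200 camera calls.

## Working session

There is one attempt and no reset: what is moved stays moved. The work goes in short steps, Python scripts to look and compute and a tool call to move; the robot and the scene stay as the last step left them, time stands still between calls to the robot, and variables do not carry over. Pictures are saved under pics/ and viewed, at most 14 in all, crops included, and the job is handed in when it is done.

Besides the shell and the picture viewer there is one more tool, called after "Call:" as name(argument=value, ...) on one line, values as JSON. apply_moves: Moves the arm, as the interface text tells. Its arguments: {"type":"object","properties":{"commands":{"type":"array"},"newtons":{"type":"number"}},"required":["commands"]}

```bash
mkdir -p pics
cat > h.py <<'E'
from cell import observe, imaging, arm
import numpy as np, cv2
from scipy.spatial.transform import Rotation as R
def grab(name,fn=None):
    s=observe(); im,d=imaging.get_image(name); p=imaging.camera_params(name)
    K=np.array(p["camera_matrix"])
    if "origin" in p: o=np.array(p["origin"]);r=np.array(p["rotation"]); r=r if r.shape==(3,3) else R.from_rotvec(r).as_matrix()
    else:
        T=np.array(p["tool_from_camera"]); Rt=R.from_rotvec(s["ee_rot"]).as_matrix()
        o=np.array(s["position"])+Rt@T[:3,3]; r=Rt@T[:3,:3]
    if fn: cv2.imwrite("pics/"+fn,im[:,:,::-1])
    return im,d,K,o,r
def ray(c,uv):
    _,_,K,o,r=c; q=np.linalg.inv(K)@[uv[0],uv[1],1]; return o,r@np.array([q[0],-q[1],-q[2]])
def onz(c,uv,z):
    o,v=ray(c,uv); return o+v*(z-o[2])/v[2]
def pts(c):
    im,d,K,o,r=c; v,u=np.mgrid[:480,:640]; x=(u-K[0,2])/K[0,0]*d; y=(v-K[1,2])/K[1,1]*d
    P=np.stack([x,-y,-d],-1)@r.T+o; P[d<=0]=np.nan; return P
E
python3 - <<'E'
from h import *
for n in("top","side","wrist"):
    c=grab(n,n+"0.png"); print(n,c[3],c[4].round(2).tolist(),c[2].round(0).tolist(),{k:v for k,v in imaging.camera_params(n).items() if 'dist' in k})
    np.savez("/tmp/"+n,im=c[0],d=c[1])
print(observe(),arm.grasp_offset)
E
```

```text
top [0.40913999 0.08122637 1.08476748] [[0.03, 1.0, -0.09], [-1.0, 0.03, -0.01], [-0.0, 0.09, 1.0]] [[533.0, 0.0, 319.0], [0.0, 533.0, 242.0], [0.0, 0.0, 1.0]] {}
side [-0.00386874  0.05487584  1.01773783] [[0.05, 0.87, -0.48], [-1.0, 0.04, -0.03], [-0.0, 0.48, 0.88]] [[541.0, 0.0, 316.0], [0.0, 541.0, 240.0], [0.0, 0.0, 1.0]] {}
wrist [ 0.30623286 -0.54811082  0.38445924] [[0.39, 0.89, 0.24], [-0.92, 0.37, 0.1], [-0.0, -0.26, 0.96]] [[415.0, 0.0, 316.0], [0.0, 415.0, 241.0], [0.0, 0.0, 1.0]] {}
{'clock': 0.15, 'joints': array([ 1.07141371,  0.43504511,  0.02498553,  1.5738649 , -0.01159951,
        1.13400223, -0.07510007]), 'dq': array([ 4.42557756e-04, -2.23563546e-03,  7.73879104e-04, -3.85853554e-03,
        2.10332809e-04,  5.01168759e-05, -5.23116539e-04]), 'joint_efforts': array([ 1.67990060e-03, -6.68264794e+01,  9.85894203e-01, -3.14693534e+01,
       -6.04806351e-02,  3.93030478e-02,  1.33670019e-04]), 'position': array([ 0.24132041, -0.57608224,  0.19454545]), 'ee_rot': array([-3.07889232e+00, -6.18841617e-01,  5.35210741e-04]), 'force': array([-0.1510701 , -0.08051901,  0.02476361]), 'ft_torque': array([-0.00076699,  0.03244257, -0.01275384]), 'gripper_force': 0.0, 'width': 0.9988245843192707} 0.0188
```

View pics/top0.png

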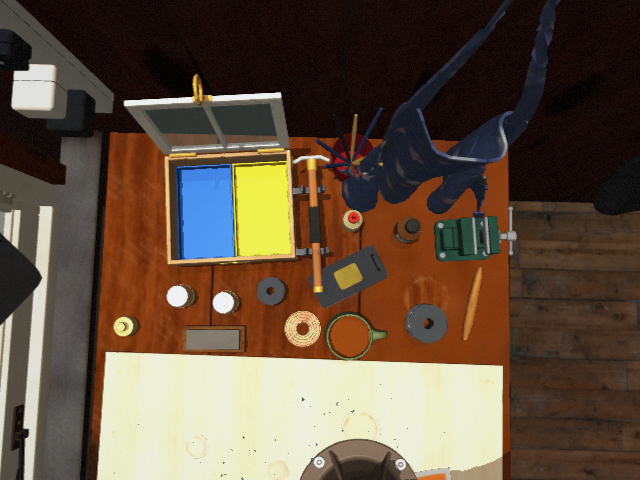

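View pics/side0.png

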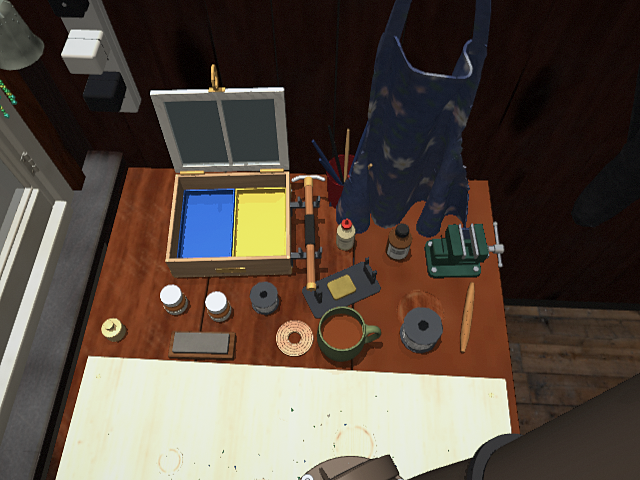

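The top view shows the case around (231,207), with the blue tray left and the yellow tray right. The pole is at (315,225), with its grip at (314,225) and its hook at the back (311,159). The jars are at (180,296) and (226,302), the small spool at (270,291), and a look-alike big spool at (427,322). The fid is at (472,303). The oil bottle is at (352,218) and the patina bottle at (407,230). No glass cutter is visible on the bench.

```bash
cat > m.py <<'E'
from h import *
def hsv(c): return cv2.cvtColor(c[0],cv2.COLOR_RGB2HSV)
c=grab("top"); P=pts(c); H=hsv(c)
def rect(m,z,name):
    m=m.astype(np.uint8); n,l,s,_=cv2.connectedComponentsWithStats(m); k=1+s[1:,4].argmax()
    v,u=np.where(l==k); q=np.array([onz(c,(a,b),z) for a,b in zip(u,v)])[:,:2].astype(np.float32)
    (ce,sz,an)=cv2.minAreaRect(q); print(name,np.round(ce,3),np.round(sz,3),round(an,1),"medz",np.nanmedian(P[l==k][:,2]).round(3),len(u)); return l==k
h,s,v=H[...,0],H[...,1],H[...,2]
yy,xx=np.mgrid[:480,:640]
box=lambda x0,y0,x1,y1:(xx>=x0)&(xx<=x1)&(yy>=y0)&(yy<=y1)
rect((h>100)&(h<125)&(s>150)&(v>120)&box(160,150,300,270),.011,"blue")
rect((h>22)&(h<35)&(s>150)&(v>150)&box(160,150,300,270),.011,"yellow")
# case rim by height
z=P[...,2]
m=(abs(z-.074)<.012)&box(150,130,300,275); rect(m,.074,"rim")
m=(z>.06)&(z<.12)&box(302,150,335,298); rect(m,.074,"pole")
for n,b,zt in [("jarL",(160,280,200,312),.055),("jarR",(208,286,245,317),.055),("spool",(253,274,290,308),.04),("bigsp",(400,295,455,348),.05),("oil",(338,200,366,238),.098),("patina",(390,212,425,248),.098),("brass",(108,312,142,340),.03)]:
    m=(z>zt-.02)&box(*b); rect(m,zt,n)
m=(h<18)&(s>120)&(v>130)&box(455,255,490,350)&(z>.006); rect(m,.009,"fid")
E
python3 m.py
```

```text
blue [0.566 0.323] [0.191 0.112] 4.6 medz 0.011 4704
yellow [0.575 0.208] [0.192 0.113] 4.5 medz 0.011 4923
rim [0.572 0.255] [0.219 0.259] 4.6 medz 0.073 2647
pole [0.539 0.096] [0.264 0.052] 1.7 medz 0.081 1577
jarL [0.393 0.357] [0.038 0.042] 1.5 medz 0.054 378
jarR [0.384 0.269] [0.038 0.041] 1.5 medz 0.055 366
spool [0.408 0.181] [0.052 0.053] 1.5 medz 0.039 586
bigsp [ 0.354 -0.126] [0.072 0.071] 1.5 medz 0.053 1111
oil [0.549 0.026] [0.019 0.019] 1.2 medz 0.083 97
patina [ 0.535 -0.084] [0.024 0.026] 1.4 medz 0.097 168
brass [0.332 0.465] [0.037 0.043] 1.5 medz 0.028 364
fid [ 0.394 -0.222] [0.016 0.148] 77.5 medz 0.015 520
```

Call:
apply_moves(commands=[[100,0.21,0.49,0.05,0.36],[100,0.21,0.49,0.05,0.36],[100,0.21,0.49,0.05,0.36],[100,0.21,0.49,0,0.36],[100,0.21,0.49,0,0.36],[100,0.21,0.49,0,0.36],[100,0.21,0.49,0,0.36],[100,0.21,0.49,0,0.36],[100,0.21,0.49,0,0.36],[100,0.21,0.49,0,0.36],[100,0.21,0.49,0,0.36],[100,0.21,0.49,0,0.36]], newtons=20)

```text
clock: 1.7
position: [0.3929, -0.2227, 0.2041]
ee_rot: [0.897, 3.011, -0.0]
force: [1.1, -1.3, -1.1]
width: 1.001
gripper_force: 0.0
```

Call:
apply_moves(commands=[[100,0,0,0,0.36],[100,0,0,0,0.36],[100,0,0,0,0],[100,0,0,0,0]])

```text
clock: 2.2
position: [0.3926, -0.2238, 0.2041]
ee_rot: [-0.359, -3.121, -0.0]
force: [0.5, -0.5, -0.4]
width: 0.999
gripper_force: 0.0
```

```bash
cat > w.py <<'E'
from h import *
import sys
def state():
    s=observe(); M=R.from_rotvec(s["ee_rot"]).as_matrix()
    print("t",round(s["clock"],2),"tcp",s["position"].round(4),"yaw",np.arctan2(M[1,0],M[0,0]).round(4),"tilt",M[2].round(3),"w",round(s["width"],3),"gf",round(s["gripper_force"],1),"F",s["force"].round(1),"q",s["joints"].round(2)); return s
if __name__=="__main__":
    state()
    if len(sys.argv)>1: grab("wrist",sys.argv[1])
E
python3 w.py wr1.png
```

```text
t 2.2 tcp [ 0.3926 -0.2238  0.2041] yaw 2.9123 tilt [ 0.  0. -1.] w 0.999 gf 0.0 F [ 0.5 -0.5 -0.4] q [ 0.93  0.2  -0.61  1.92  0.13  1.06  1.6 ]
```

View pics/wr1.png

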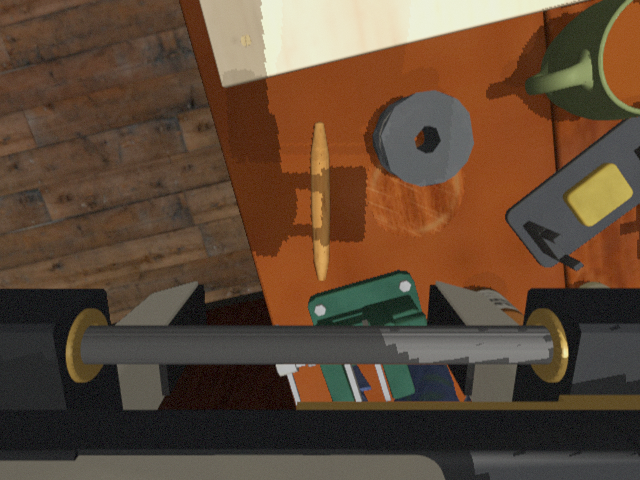

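```bash
cat > fid.py <<'E'
from h import *
from w import state
state(); c=grab("wrist"); P=pts(c); H=cv2.cvtColor(c[0],cv2.COLOR_RGB2HSV)
m=(P[...,2]>.008)&(P[...,2]<.03)&(np.hypot(P[...,0]-.394,P[...,1]+.222)<.11)
m=cv2.morphologyEx(m.astype(np.uint8),cv2.MORPH_OPEN,np.ones((3,3)))
n,l,s,_=cv2.connectedComponentsWithStats(m); print(s[1:,4])
k=1+s[1:,4].argmax(); q=P[l==k][:,:2].astype(np.float32); print(cv2.minAreaRect(q),P[l==k][:,2].max())
E
python3 fid.py
```

```text
t 2.25 tcp [ 0.3926 -0.2238  0.2041] yaw 2.9131 tilt [ 0.  0. -1.] w 1.001 gf 0.0 F [-0.4 -0.6  0.3] q [ 0.93  0.2  -0.61  1.92  0.13  1.06  1.6 ]
[2557   26 2396]
((0.391587495803833, -0.21947495639324188), (0.017030319198966026, 0.14889328181743622), 77.38338470458984) 0.020226895744272
```

The wrist view shows the fid upright in the image, columns 312–328 and rows 122–280. The big spool is to its right at (425,138) and the vise lies below. The measured fid is 149 x 17 mm, 18–20 mm high, at yaw 2.92, which matches the task text.

Call:
apply_moves(commands=[[50,-0.02,0.07,-0.6,0],[50,0,0,-0.8,0],[50,0,0,-0.8,0],[50,0,0,-0.8,0],[50,0,0,-0.33,0.02],[50,0,0,0,0],[0,0,0,0,0],[0,0,0,0,0],[0,0,0,0,0],[0,0,0,0,0],[0,0,0,0,0]], newtons=20)

```text
clock: 3.68
position: [0.3916, -0.2196, 0.0045]
ee_rot: [0.337, 3.123, -0.0]
force: [-0.1, -0.2, -0.4]
width: 0.025
gripper_force: 0.0
```

```bash
python3 fid.py; python3 w.py wr2.png
```

```text
t 3.67 tcp [ 0.3916 -0.2196  0.0045] yaw 2.9266 tilt [-0. -0. -1.] w 0.025 gf 0.0 F [-0.1 -0.2 -0.4] q [ 0.77  0.48 -0.49  2.16  0.41  0.59  1.34]
[1652 5643   33  292]
((0.3634060025215149, -0.21305912733078003), (0.017494335770606995, 0.09271450340747833), 77.14479064941406) 0.020155655305977654
t 3.73 tcp [ 0.3915 -0.2195  0.0045] yaw 2.9266 tilt [-0. -0. -1.] w 0.012 gf 0.0 F [ 0.1 -0.7  0.2] q [ 0.77  0.48 -0.49  2.16  0.41  0.59  1.34]
```

View pics/wr2.png

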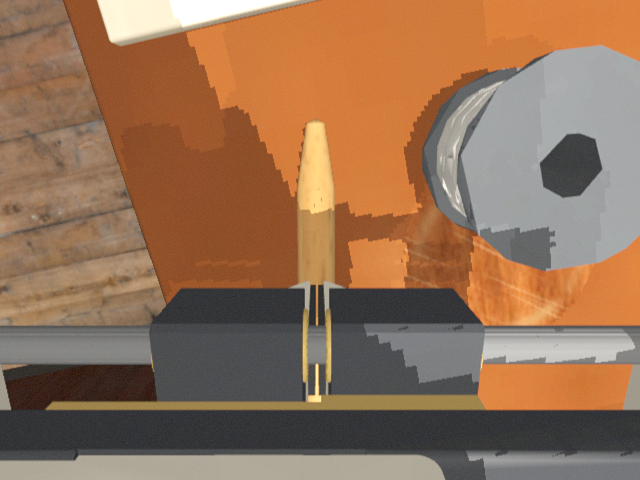

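The fid still lies between the fingers and looks undisturbed, while the reading says they are nearly shut. I'll give the grip more time, then lift and check.

Call:
apply_moves(commands=[[0,0,0,0,0],[0,0,0,0,0],[0,0,0,0,0]])

```text
clock: 4.15
position: [0.3915, -0.2194, 0.0043]
ee_rot: [-0.337, -3.123, -0.0]
force: [0.7, -0.1, 0.6]
width: 0.003
gripper_force: 0.0
```

Call:
apply_moves(commands=[[0,0,0,0.4,0],[0,0,0,0.6,0],[0,0,0,0.6,0],[0,0,0,0.6,0],[0,0,0,0,0]])

```text
clock: 4.78
position: [0.3932, -0.2202, 0.1386]
ee_rot: [0.337, 3.119, -0.003]
force: [1.1, 0.4, -0.5]
width: 0.005
gripper_force: 0.0
```

```bash
python3 fid.py; python3 w.py wr3.png
```

```text
t 4.78 tcp [ 0.3932 -0.2202  0.1386] yaw 2.9264 tilt [-0.005 -0.002 -1.   ] w 0.005 gf 0.0 F [ 1.1  0.4 -0.5] q [ 0.91  0.28 -0.62  2.02  0.21  0.9   1.53]
[3272   33   15   21   51]
((0.38102567195892334, -0.21654018759727478), (0.017413781955838203, 0.12620794773101807), 77.27533721923828) 0.02018643366477585
t 4.83 tcp [ 0.3921 -0.2199  0.1371] yaw 2.9263 tilt [-0.002 -0.001 -1.   ] w 0.005 gf 0.0 F [ 0.3 -0.5 -0.6] q [ 0.91  0.28 -0.62  2.02  0.21  0.9   1.53]
```

View pics/wr3.png

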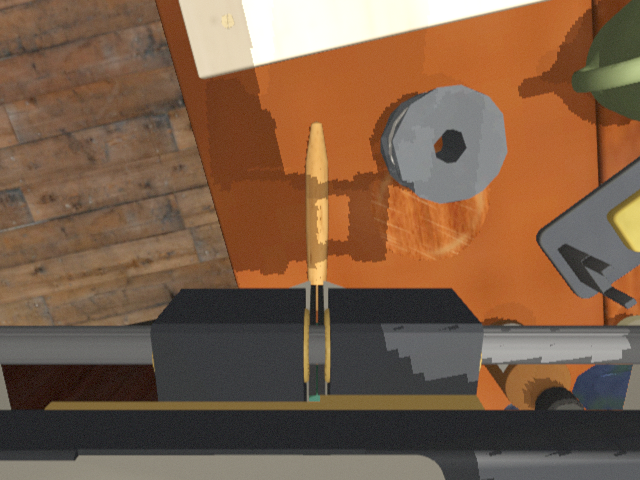

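The fingers are shut and empty, with the fid unmoved below them. I'll measure where the fingertips actually are in the tool frame, using the wrist depth.

Run:
```python
from h import *
from w import state
s=state(); c=grab("wrist"); P=pts(c)
Rt=R.from_rotvec(s["ee_rot"]).as_matrix(); T=(P-s["position"])@Rt   # tool coords
for v in range(276,400,8): print(v,[(T[v,u].round(3).tolist()) for u in (308,312,322,326)])
m=(abs(T[...,1])<.03)&(abs(T[...,0])<.03); print(np.nanmax(np.where(m&(P[...,2]>.06),T[...,2],np.nan)))
p=imaging.camera_params("wrist"); print(np.array(p["tool_from_camera"]).round(3))
```

```text
t 4.88 tcp [ 0.3913 -0.2196  0.1362] yaw 2.9263 tilt [-0. -0. -1.] w 0.007 gf 0.0 F [-0.   0.5 -0. ] q [ 0.91  0.28 -0.62  2.02  0.21  0.9   1.53]
276 [[-0.043, -0.006, 0.123], [-0.042, -0.003, 0.119], [-0.042, 0.005, 0.12], [-0.044, 0.008, 0.125]]
284 [[0.012, -0.003, -0.035], [-0.049, -0.003, 0.12], [-0.049, 0.005, 0.121], [0.012, 0.004, -0.036]]
292 [[0.012, -0.003, -0.043], [0.01, -0.001, -0.039], [0.011, 0.003, -0.041], [0.012, 0.004, -0.044]]
300 [[0.012, -0.002, -0.051], [0.01, -0.001, -0.047], [0.01, 0.003, -0.047], [0.012, 0.004, -0.052]]
308 [[0.011, -0.002, -0.057], [0.01, -0.001, -0.055], [0.01, 0.003, -0.054], [0.012, 0.004, -0.058]]
316 [[0.035, -0.001, -0.113], [0.01, -0.001, -0.061], [0.011, 0.002, -0.062], [0.035, 0.002, -0.114]]
324 [[0.034, -0.001, -0.115], [0.01, -0.001, -0.067], [0.011, 0.002, -0.068], [0.034, 0.002, -0.115]]
332 [[0.033, -0.001, -0.116], [0.031, -0.0, -0.113], [0.032, 0.002, -0.113], [0.033, 0.002, -0.116]]
340 [[0.032, -0.001, -0.117], [0.031, -0.0, -0.116], [0.031, 0.002, -0.115], [0.032, 0.002, -0.118]]
348 [[0.031, -0.001, -0.119], [0.029, -0.0, -0.115], [0.029, 0.002, -0.116], [0.031, 0.002, -0.119]]
356 [[0.029, -0.001, -0.118], [0.028, -0.0, -0.116], [0.028, 0.002, -0.116], [0.029, 0.002, -0.118]]
364 [[0.028, -0.001, -0.119], [0.024, -0.0, -0.113], [0.025, 0.002, -0.114], [0.027, 0.002, -0.118]]
372 [[0.026, -0.001, -0.118], [-0.001, -0.001, -0.077], [-0.001, 0.002, -0.078], [0.026, 0.002, -0.118]]
380 [[0.023, -0.001, -0.117], [-0.003, -0.001, -0.079], [-0.003, 0.002, -0.079], [0.023, 0.002, -0.118]]
388 [[-0.003, -0.002, -0.082], [-0.006, -0.001, -0.078], [-0.006, 0.002, -0.078], [0.005, 0.003, -0.094]]
396 [[-0.005, -0.002, -0.083], [-0.098, -0.002, 0.046], [0.022, 0.002, -0.121], [0.022, 0.002, -0.121]]
-0.03133072619020482
[[ 0.     0.964  0.265  0.072]
 [ 1.    -0.    -0.     0.001]
 [-0.     0.265 -0.964 -0.19 ]
 [ 0.     0.     0.     1.   ]]
```

Surprising: the visible fingertips end about 33 mm short of the stated TCP, which explains closing on air above the fid. I'll go lower in steps and watch the force.

Call:
apply_moves(commands=[[50,0,0,-0.5,0],[50,0,0,-0.5,0],[50,0,0,-0.5,0],[50,0,0,-0.5,0],[50,0,0,-0.3,0],[50,0,0,-0.2,0],[50,0,0,0,0]])

```text
clock: 5.8
position: [0.3907, -0.2189, -0.0146]
ee_rot: [-0.336, -3.121, -0.002]
force: [0.1, -0.1, 0.6]
width: 0.501
gripper_force: 0.0
```

Run:
```python
from h import *
from w import state
s=state(); c=grab("wrist"); P=pts(c)
Rt=R.from_rotvec(s["ee_rot"]).as_matrix(); T=(P-s["position"])@Rt
# finger front faces: tool x near .01, |y|>.015
m=(abs(T[...,0]-.011)<.004)&(abs(T[...,1])>.012)&(abs(T[...,1])<.06)&(T[...,2]>-.09)
print(m.sum(), np.percentile(T[m][:,2],[50,90,99]), P[m][:,2].min(), np.nanmin(abs(T[m][:,1])))
```

```text
t 5.8 tcp [ 0.3907 -0.2189 -0.0146] yaw 2.9272 tilt [ 0.002  0.001 -1.   ] w 0.501 gf 0.0 F [ 0.1 -0.1  0.6] q [ 0.76  0.52 -0.47  2.17  0.45  0.55  1.3 ]
7315 [-0.01710914 -0.0147133  -0.01393335] -0.0018208512856492942 0.012008087556643385
```

Run:
```python
from h import *
from w import state
s=state(); c=grab("wrist"); P=pts(c)
Rt=R.from_rotvec(s["ee_rot"]).as_matrix(); T=(P-s["position"])@Rt
for u in (200,225,250,390,410,430):
  print(u,[(v,T[v,u].round(3).tolist(),P[v,u,2].round(3)) for v in range(230,300,12)])
```

```text
t 5.85 tcp [ 0.3912 -0.2191 -0.014 ] yaw 2.9271 tilt [ 0.001  0.    -1.   ] w 0.496 gf 0.0 F [ 0.  -0.1  1. ] q [ 0.76  0.52 -0.47  2.17  0.45  0.55  1.3 ]
200 [(230, [0.029, -0.05, -0.015], np.float64(0.001)), (242, [0.023, -0.051, -0.015], np.float64(0.001)), (254, [0.017, -0.051, -0.014], np.float64(-0.0)), (266, [0.012, -0.051, -0.015], np.float64(0.001)), (278, [0.007, -0.052, -0.015], np.float64(0.001)), (290, [0.037, -0.025, -0.104], np.float64(0.09))]
225 [(230, [0.029, -0.039, -0.014], np.float64(0.0)), (242, [0.023, -0.04, -0.013], np.float64(-0.001)), (254, [0.018, -0.04, -0.015], np.float64(0.001)), (266, [0.012, -0.04, -0.015], np.float64(0.001)), (278, [0.006, -0.041, -0.014], np.float64(0.0)), (290, [0.011, -0.035, -0.041], np.float64(0.027))]
250 [(230, [0.029, -0.028, -0.014], np.float64(0.001)), (242, [0.023, -0.029, -0.014], np.float64(-0.0)), (254, [0.018, -0.029, -0.015], np.float64(0.001)), (266, [0.012, -0.029, -0.015], np.float64(0.001)), (278, [0.007, -0.029, -0.015], np.float64(0.001)), (290, [0.012, -0.025, -0.043], np.float64(0.029))]
390 [(230, [0.029, 0.
[... 185 characters left out ...]
(278, [0.006, 0.034, -0.015], np.float64(0.001)), (290, [0.012, 0.029, -0.041], np.float64(0.027))]
410 [(230, [0.029, 0.041, -0.015], np.float64(0.001)), (242, [0.023, 0.042, -0.015], np.float64(0.001)), (254, [0.018, 0.042, -0.015], np.float64(0.001)), (266, [0.012, 0.042, -0.014], np.float64(0.0)), (278, [0.007, 0.042, -0.016], np.float64(0.002)), (290, [0.012, 0.036, -0.042], np.float64(0.028))]
430 [(230, [0.029, 0.05, -0.016], np.float64(0.002)), (242, [0.023, 0.05, -0.015], np.float64(0.001)), (254, [0.018, 0.051, -0.014], np.float64(0.0)), (266, [0.012, 0.051, -0.014], np.float64(0.0)), (278, [0.007, 0.051, -0.015], np.float64(0.002)), (290, [0.037, 0.026, -0.104], np.float64(0.09))]
```

The body underside (-0.104) and tips (about -0.037) agree: the real fingers are about 38 mm shorter than the reported TCP. From here I'll use tip z = TCP z + 0.038.

Call:
apply_moves(commands=[[50,0,0,-0.2,0],[50,0,0,-0.1,0],[50,0,0,0,0],[0,0,0,0,0],[0,0,0,0,0],[0,0,0,0,0],[0,0,0,0,0],[0,0,0,0,0]], newtons=20)

```text
clock: 6.9
position: [0.3924, -0.2197, -0.0313]
ee_rot: [0.337, 3.122, -0.001]
force: [-0.6, 1.0, 7.8]
width: 0.155
gripper_force: 21.5
```

Call:
apply_moves(commands=[[0,0,0,0.4,0],[0,0,0,0.8,0],[0,0,0,0.9,0],[0,0,0.5,0.9,0],[0,0,0.8,0,0.08],[0,0,0.8,0,0.08],[0,0,0.8,0,0.08],[0,0.2,0.8,0,0.08],[0,0.4,0.8,0,0.08],[0,0.4,0.8,0,0.08],[0,0.4,0.8,0,0.08],[0,0.4,0.8,0,0.03]])

```text
clock: 8.4
position: [0.5002, 0.1958, 0.1478]
ee_rot: [0.126, -3.139, 0.001]
force: [0.5, -0.1, 0.1]
width: 0.151
gripper_force: 20.0
```

Call:
apply_moves(commands=[[0,0.4,0.8,0,0],[0,0.4,0.6,0,0],[0,0.3,0.3,0,0],[0,0,0,0,0],[0,0,0,0,0]])

```text
clock: 9.02
position: [0.565, 0.2958, 0.1478]
ee_rot: [0.126, -3.138, 0.001]
force: [0.0, -0.1, 0.6]
width: 0.16
gripper_force: 20.0
```

```bash
python3 w.py; python3 m.py
```

```text
t 9.03 tcp [0.565  0.2958 0.1478] yaw -3.0616 tilt [ 0.001 -0.001 -1.   ] w 0.16 gf 20.0 F [ 0.  -0.1  0.6] q [-0.09  0.61 -0.76  1.55  0.45  1.16  0.71]
blue [0.473 0.358] [0.02  0.009] 65.1 medz 0.011 37
yellow [0.637 0.199] [0.069 0.084] 4.0 medz 0.011 693
rim [0.663 0.186] [0.172 0.079] 56.7 medz 0.074 715
pole [0.626 0.098] [0.09  0.052] 1.4 medz 0.08 583
jarL [0.393 0.357] [0.038 0.042] 1.5 medz 0.054 379
jarR [0.386 0.258] [0.057 0.062] 1.5 medz 0.664 784
spool [0.407 0.179] [0.066 0.073] 1.5 medz 0.704 1328
bigsp [ 0.356 -0.124] [0.101 0.106] 0.7 medz 0.741 2517
oil [0.549 0.026] [0.019 0.019] 1.4 medz 0.083 95
patina [ 0.535 -0.084] [0.025 0.027] 45.8 medz 0.097 171
brass [0.332 0.465] [0.037 0.043] 1.5 medz 0.028 363
fid [ 0.478 -0.241] [0. 0.] 0.0 medz 0.008 1
```

Call:
apply_moves(commands=[[0,0.02,0.45,-0.3,0],[0,0,0,-0.6,0],[0,0,0,-0.6,0],[0,0,0,-0.6,0],[0,0,0,-0.4,0],[0,0,0,-0.25,0],[0,0,0,0,0],[40,0,0,0,0],[40,0,0,0,0],[40,0,0,0,0]])

```text
clock: 10.32
position: [0.5671, 0.3238, -0.0159]
ee_rot: [-0.126, 3.138, 0.001]
force: [-0.5, -0.4, -0.3]
width: 0.389
gripper_force: 0.0
```

Call:
apply_moves(commands=[[40,0,0,0.5,0],[40,0,0,0.7,0],[40,0,0,0.8,0],[70,-0.5,0,0.5,0],[70,-0.9,0,0,0],[70,-0.9,0,0,0],[70,-0.3,0.2,0,0],[70,0,0,0,0]])

```text
clock: 11.32
position: [0.4095, 0.3366, 0.1342]
ee_rot: [-0.131, 3.138, 0.001]
force: [-0.6, -1.1, 0.2]
width: 0.705
gripper_force: 0.0
```

```bash
python3 w.py wr4.png
```

```text
t 11.32 tcp [0.4095 0.3366 0.1342] yaw -3.0583 tilt [-0.001  0.001 -1.   ] w 0.705 gf 0.0 F [-0.6 -1.1  0.2] q [-0.19  0.47 -0.82  1.83  0.41  1.01  0.48]
```

View pics/wr4.png

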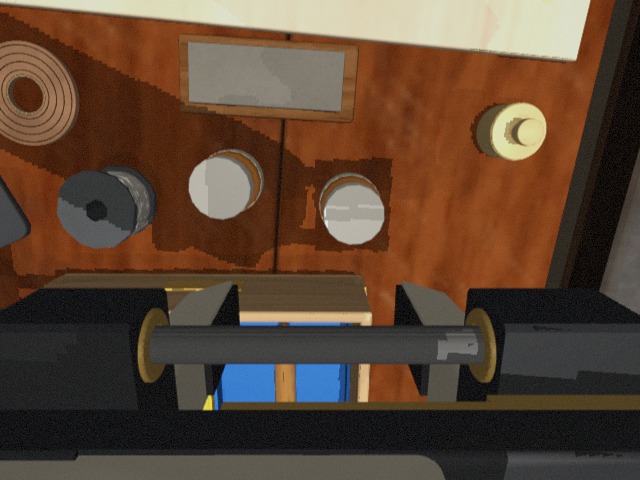

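The wrist view shows the fid lying in the blue tray at (285,360). Jar caps are at (352,210) and (224,185), and the small spool is at (98,210).

```bash
cat > objs.py <<'E'
from h import *
from w import state
def objs(items=(("jarL",.393,.357,.055),("jarR",.385,.269,.055),("spool",.408,.181,.040)),rad=.05,cam="wrist"):
    s=state(); c=grab(cam); P=pts(c)
    for n,x,y,zt in items:
        m=(abs(P[...,2]-zt)<.006)&(np.hypot(P[...,0]-x,P[...,1]-y)<rad)
        q=P[m][:,:2].astype(np.float32)
        if len(q)<20: print(n,"none");continue
        (ce,r)=cv2.minEnclosingCircle(q); print(n,np.round(ce,4),"r",round(r,4),"mean",q.mean(0).round(4),"z",np.median(P[m][:,2]).round(4),len(q))
if __name__=="__main__": objs()
E
python3 objs.py
```

```text
t 11.38 tcp [0.411  0.3358 0.1339] yaw -3.0603 tilt [-0.001  0.    -1.   ] w 0.7 gf 0.0 F [ 0.1 -0.4  0.5] q [-0.18  0.47 -0.82  1.83  0.41  1.01  0.48]
jarL [0.3919 0.3607] r 0.0203 mean [0.3912 0.3604] z 0.0555 2914
jarR [0.3819 0.2717] r 0.0205 mean [0.3813 0.2722] z 0.0554 3086
spool [0.4067 0.1833] r 0.0282 mean [0.406  0.1837] z 0.0402 4653
```

Call:
apply_moves(commands=[[62,-0.32,0.41,-0.2,0],[62,0,0,-0.6,0],[62,0,0,-0.6,0],[62,0,0,-0.6,0],[62,0,0,-0.4,0],[62,0,0,-0.22,0],[62,0,0,0,0],[20,0,0,0,0],[20,0,0,0,0],[20,0,0,0,0],[20,0,0,0,0]], newtons=20)

```text
clock: 12.8
position: [0.3922, 0.3607, -0.0229]
ee_rot: [-0.126, 3.138, 0.001]
force: [1.5, -1.3, 7.7]
width: 0.481
gripper_force: 20.0
```

Call:
apply_moves(commands=[[20,0,0,0.5,0],[20,0,0,0.8,0],[20,0,0,0.9,0],[20,0,0,0.42,0],[20,0.5,-0.35,0,0],[20,0.65,-0.45,0,0],[20,0.65,-0.45,0,0],[20,0.65,-0.45,0,0],[20,0.65,-0.4,0,0],[20,0.5,-0.3,0,0],[20,0.25,-0.1,0,0],[20,0,0,0,0]])

```text
clock: 14.3
position: [0.6225, 0.2102, 0.133]
ee_rot: [0.125, -3.139, -0.001]
force: [0.2, 0.9, -0.8]
width: 0.484
gripper_force: 20.0
```

Call:
apply_moves(commands=[[20,0.02,0.02,-0.4,0],[20,0,0,-0.6,0],[20,0,0,-0.6,0],[20,0,0,-0.4,0],[20,0,0,-0.25,0],[20,0,0,-0.12,0],[20,0,0,0,0],[58,0,0,0,0],[58,0,0,0,0],[58,0,0,0,0]])

```text
clock: 15.55
position: [0.6241, 0.2114, -0.0083]
ee_rot: [-0.125, 3.138, 0.0]
force: [-0.9, 0.6, -0.0]
width: 0.58
gripper_force: 0.0
```

Call:
apply_moves(commands=[[58,0,0,0.4,0],[58,0,0,0.7,0],[58,0,0,0.8,0],[58,-0.4,0,0.5,0],[58,-0.8,0.2,0,0],[58,-0.9,0.2,0,0],[58,-0.9,0.2,0,0],[58,-0.7,0.2,0,0],[58,0,0.1,0,0],[62,0,0,0,0]])

```text
clock: 16.8
position: [0.4026, 0.2657, 0.1355]
ee_rot: [-0.126, 3.138, 0.001]
force: [-0.0, 0.0, -0.6]
width: 0.615
gripper_force: 0.0
```

```bash
python3 objs.py
```

```text
t 16.8 tcp [0.4026 0.2657 0.1355] yaw -3.0613 tilt [-0.001  0.    -1.   ] w 0.615 gf 0.0 F [-0.   0.  -0.6] q [-0.02  0.4  -0.86  1.94  0.37  0.97  0.59]
jarL none
jarR [0.3819 0.2715] r 0.0204 mean [0.3812 0.2714] z 0.0555 2891
spool [0.4069 0.1833] r 0.0284 mean [0.406  0.1835] z 0.0402 4353
```

Call:
apply_moves(commands=[[62,-0.35,0.1,-0.2,0],[62,0,0,-0.6,0],[62,0,0,-0.6,0],[62,0,0,-0.6,0],[62,0,0,-0.4,0],[62,0,0,-0.24,0],[62,0,0,0,0],[20,0,0,0,0],[20,0,0,0,0],[20,0,0,0,0],[20,0,0,0,0]], newtons=20)

```text
clock: 18.23
position: [0.3814, 0.2717, -0.0225]
ee_rot: [-0.126, 3.138, 0.001]
force: [-0.4, -1.6, 6.1]
width: 0.479
gripper_force: 20.0
```

Call:
apply_moves(commands=[[20,0,0,0.5,0],[20,0,0,0.8,0],[20,0,0,0.9,0],[20,0.29,-0.14,0.42,0],[20,0.6,-0.3,0,0],[20,0.6,-0.3,0,0],[20,0.5,-0.3,0,0],[20,0.2,-0.1,0,0],[20,0,0,0,0]])

```text
clock: 19.35
position: [0.5119, 0.2029, 0.1337]
ee_rot: [0.124, -3.138, -0.0]
force: [-0.0, 1.0, -1.5]
width: 0.481
gripper_force: 20.0
```

Call:
apply_moves(commands=[[20,0.02,0.02,-0.4,0],[20,0,0,-0.6,0],[20,0,0,-0.6,0],[20,0,0,-0.4,0],[20,0,0,-0.25,0],[20,0,0,-0.13,0],[20,0,0,0,0],[58,0,0,0,0],[58,0,0,0,0],[58,0,0,0,0]])

```text
clock: 20.6
position: [0.5137, 0.2042, -0.0084]
ee_rot: [-0.125, 3.138, 0.0]
force: [0.2, -0.2, 0.3]
width: 0.577
gripper_force: 0.0
```

Call:
apply_moves(commands=[[58,0,0,0.4,0],[58,0,0,0.7,0],[58,0,0,0.8,0],[75,-0.4,-0.05,0.5,-0.3],[75,-0.5,-0.1,0,-0.3],[75,-0.5,-0.1,0,-0.3],[75,-0.35,-0.08,0,-0.3],[75,0,0,0,0],[75,0,0,0,0]])

```text
clock: 21.72
position: [0.4093, 0.1846, 0.1355]
ee_rot: [0.803, 3.036, 0.001]
force: [-0.1, 0.1, -0.4]
width: 0.751
gripper_force: 0.0
```

```bash
python3 objs.py
```

```text
t 21.73 tcp [0.4093 0.1846 0.1355] yaw 2.6242 tilt [-0.001  0.001 -1.   ] w 0.751 gf 0.0 F [-0.1  0.1 -0.4] q [ 0.07  0.31 -0.74  2.02  0.26  0.91  0.24]
jarL none
jarR none
spool [0.4065 0.1831] r 0.0281 mean [0.4061 0.1835] z 0.0403 4295
```

Call:
apply_moves(commands=[[75,-0.05,-0.02,-0.2,0],[75,0,0,-0.6,0],[75,0,0,-0.6,0],[75,0,0,-0.6,0],[75,0,0,-0.4,0],[75,0,0,-0.2,0],[75,0,0,0,0],[30,0,0,0,0],[30,0,0,0,0],[30,0,0,0,0],[30,0,0,0,0]], newtons=35)

```text
clock: 23.15
position: [0.4057, 0.1833, -0.0205]
ee_rot: [0.807, 3.035, 0.001]
force: [1.1, 1.0, 2.5]
width: 0.605
gripper_force: 35.0
```

Call:
apply_moves(commands=[[30,0,0,0.5,0],[30,0,0,0.8,0],[30,0,0,0.9,0],[30,0.1,0.02,0.42,0.3],[30,0.6,0.08,0,0.3],[30,0.7,0.1,0,0.3],[30,0.7,0.1,0,0.3],[30,0.5,0.1,0,0],[30,0.1,0,0,0],[30,0,0,0,0]])

```text
clock: 24.4
position: [0.5665, 0.2068, 0.1357]
ee_rot: [0.126, -3.137, 0.001]
force: [0.5, -0.7, -3.3]
width: 0.608
gripper_force: 35.0
```

```bash
python3 w.py wr5.png
```

```text
t 24.4 tcp [0.5665 0.2068 0.1357] yaw -3.0616 tilt [ 0.002 -0.    -1.   ] w 0.608 gf 35.0 F [ 0.5 -0.7 -3.3] q [ 0.09  0.58 -0.8   1.65  0.46  1.1   0.81]
```

View pics/wr5.png

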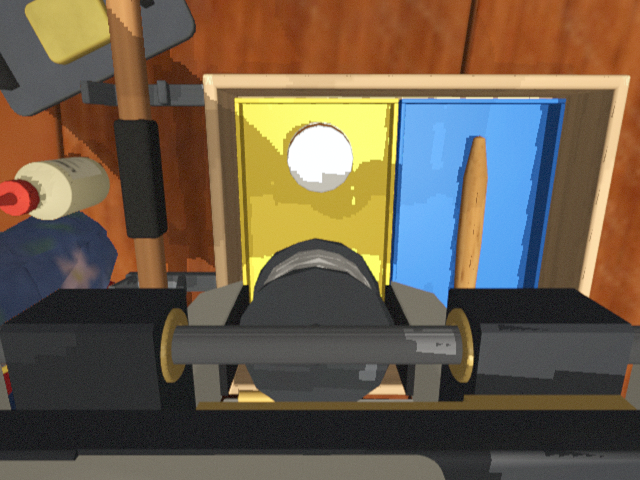

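The spool hangs level between the fingers, the front jar stands at (320,158) in the yellow tray, and the fid lies in the blue tray.

Call:
apply_moves(commands=[[30,0.04,0.01,-0.4,0],[30,0,0,-0.6,0],[30,0,0,-0.6,0],[30,0,0,-0.4,0],[30,0,0,-0.25,0],[30,0,0,-0.14,0],[30,0,0,0,0],[70,0,0,0,0],[70,0,0,0,0],[70,0,0,0,0]])

```text
clock: 25.7
position: [0.5702, 0.208, -0.0064]
ee_rot: [-0.126, 3.138, 0.001]
force: [-0.0, 0.1, 0.2]
width: 0.702
gripper_force: 0.0
```

Call:
apply_moves(commands=[[70,0,0,0.4,0],[70,0,0,0.7,0],[70,0,0,0.8,0],[70,-0.4,0,0.5,0],[60,-0.8,0,0,0],[60,-0.9,0,0,0],[50,-0.8,-0.4,0,0],[50,0,-0.6,0,0],[50,0.1,-0.6,0,0],[50,0,0,0,0]])

```text
clock: 26.95
position: [0.402, 0.109, 0.137]
ee_rot: [-0.119, 3.139, -0.003]
force: [-0.2, 0.6, 0.0]
width: 0.501
gripper_force: 0.0
```

```bash
python3 -c "
from w import *
state(); grab('top','top1.png')"
```

```text
t 26.95 tcp [0.402 0.109 0.137] yaw -3.0659 tilt [-0.    -0.002 -1.   ] w 0.501 gf 0.0 F [-0.2  0.6  0. ] q [ 0.39  0.3  -0.92  2.07  0.3   0.91  0.94]
```

View pics/top1.png

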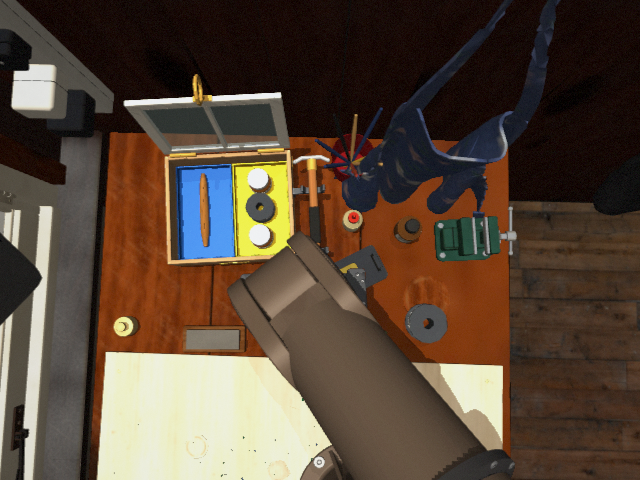

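All the goods are in the trays (jars and spool at about (260,207), fid at (205,210)), and no glass cutter is out. Now I'll measure the pole grip and the eye.

Call:
apply_moves(commands=[[32,0.4,0.1,0.4,0],[32,0.6,0.1,0.4,0],[32,0.7,0.1,0.2,0],[32,0.7,0.1,0,0],[32,0.4,0.1,0,0],[32,0,0,0,0],[32,0,0,0,0]])

```text
clock: 27.88
position: [0.5687, 0.1429, 0.1969]
ee_rot: [0.129, -3.138, -0.001]
force: [-0.7, -0.1, 0.1]
width: 0.32
gripper_force: 0.0
```

```bash
cat > pole.py <<'E'
from h import *
from w import state
s=state(); c=grab("wrist","wr6.png"); P=pts(c); H=cv2.cvtColor(c[0],cv2.COLOR_RGB2HSV)
C=np.array([.5705,.2655]); a=.078; ex=np.array([np.cos(a),np.sin(a)]); ey=np.array([-ex[1],ex[0]])
D=P[...,:2]-C; cx=D@ex; cy=D@ey; z=P[...,2]
m=(z>.07)&(z<.1)&(abs(cy+.162)<.03)&(cx<.06)
for n,mm in(("grip",m&(H[...,2]<70)&(H[...,1]<120)),("wood",m&(H[...,1]>120)&(H[...,2]>60))):
    q=np.stack([cx,cy],-1)[mm]; 
    if len(q)>20: print(n,len(q),"x",np.percentile(q[:,0],[1,99]).round(4),"y",np.percentile(q[:,1],[2,50,98]).round(4),"z",np.median(z[mm]).round(4), "slope",np.polyfit(q[:,0],q[:,1],1).round(3))
# eye
for cam in("top","side"):
    c=grab(cam); P=pts(c); H=cv2.cvtColor(c[0],cv2.COLOR_RGB2HSV)
    m=(H[...,0]>14)&(H[...,0]<35)&(H[...,1]>110)&(H[...,2]>90); b=np.zeros_like(m)
    b[65:108,180:220]=1
    if cam=="side": b[:]=0; b[60:95,200:230]=1
    m&=b; v,u=np.where(m); Q=P[m]; Q=Q[(Q[:,2]>.25)&(Q[:,2]<.36)]; D=Q[:,:2]-C
    print(cam,len(u),(u.min(),u.max(),v.min(),v.max()),len(Q)); 
    if len(Q): print("cx",np.percentile(D@ex,[2,50,98]).round(4),"cy",np.percentile(D@ey,[2,50,98]).round(4),"z",np.percentile(Q[:,2],[2,50,98]).round(4))
E
python3 pole.py
```

```text
t 27.88 tcp [0.5687 0.1429 0.1969] yaw -3.0597 tilt [ 0.001  0.    -1.   ] w 0.32 gf 0.0 F [-0.7 -0.1  0.1] q [ 0.24  0.51 -0.85  1.62  0.4   1.2   0.96]
grip 3261 x [-0.1033  0.0228] y [-0.1838 -0.1634 -0.1454] z 0.0842 slope [ 0.033 -0.162]
wood 4340 x [-0.163   0.0335] y [-0.1704 -0.1621 -0.155 ] z 0.0819 slope [-0.002 -0.162]
top 149 (np.int64(192), np.int64(202), np.int64(74), np.int64(98)) 137
cx [0.1203 0.1391 0.1589] cy [-0.0052 -0.0026  0.0107] z [0.2714 0.3307 0.3378]
side 173 (np.int64(209), np.int64(224), np.int64(64), np.int64(91)) 172
cx [0.1117 0.1309 0.16  ] cy [-0.0172 -0.0048  0.0093] z [0.2667 0.3041 0.3386]
```

View pics/wr6.png

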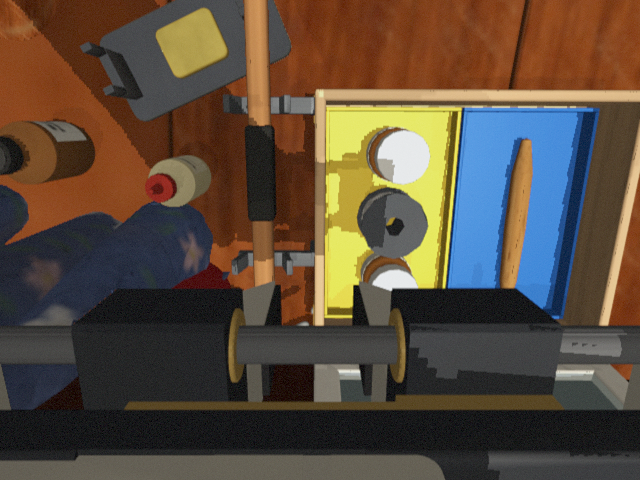

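The grip shows as black at column 261, rows 127–218. The wood lies along case x at case y = -0.162. The eye comes out at case (0.135, about 0, 0.315), i.e. flap angle about 1.67.

Run:
```python
from h import *
c=grab("wrist")
C=np.array([.5705,.2655]); a=.078; ex=np.array([np.cos(a),np.sin(a)]); ey=np.array([-ex[1],ex[0]])
for uv in((261,127),(260,216)):
    p=onz(c,uv,.084); print(p.round(4),((p[:2]-C)@ex).round(4),((p[:2]-C)@ey).round(4))
```

```text
[0.5005 0.0979 0.084 ] -0.0829 -0.1616
[0.5645 0.1001 0.084 ] -0.0188 -0.1644
```

Call:
apply_moves(commands=[[32,-0.27,-0.36,0,0],[32,-0.27,-0.35,0,0],[32,0,0,-0.5,0],[32,0,0,-0.7,0],[32,0,0,-0.7,0],[32,0,0,-0.6,0],[32,0,0,-0.3,0],[32,0,0,-0.2,0],[32,0,0,0,0]], newtons=50)

```text
clock: 29.2
position: [0.5374, 0.0992, 0.0171]
ee_rot: [-0.126, 3.139, -0.0]
force: [0.2, 0.1, 0.5]
width: 0.321
gripper_force: 0.0
```

```bash
python3 w.py
```

```text
t 29.2 tcp [0.5374 0.0992 0.0171] yaw -3.0614 tilt [-0. -0. -1.] w 0.321 gf 0.0 F [0.2 0.1 0.5] q [ 0.23  0.64 -0.73  1.91  0.58  0.82  0.84]
```

Call:
apply_moves(commands=[[5,0,0.02,0,0],[5,0,0,0,0],[5,0,0,0,0],[5,0,0,0,0],[5,0,0,0,0]])

```text
clock: 29.82
position: [0.5381, 0.1008, 0.018]
ee_rot: [-0.126, 3.137, 0.001]
force: [-0.7, 0.6, 7.0]
width: 0.214
gripper_force: 50.0
```

Call:
apply_moves(commands=[[5,0,0,0.2,0],[5,0,0,0.4,0],[5,0,0,0.5,0],[5,0,0,0.4,0],[5,0,0,0,0]])

```text
clock: 30.45
position: [0.5385, 0.1008, 0.1091]
ee_rot: [-0.125, 3.136, 0.001]
force: [0.3, -0.5, -1.2]
width: 0.213
gripper_force: 50.0
```

```bash
cat > hook.py <<'E'
from h import *
from w import state
import sys
s=state()
C=np.array([.5705,.2655]); a=.078; ex=np.array([np.cos(a),np.sin(a)]); ey=np.array([-ex[1],ex[0]])
t=np.array(s["position"]); g=t[:2]-C; print("tcp case",(g@ex).round(4),(g@ey).round(4),"G z",(t[2]+.057).round(4))
hx=g@ex+.134; hy=g@ey; hz=t[2]+.057
for cam in sys.argv[1:]:
    c=grab(cam,"hk_%s_%d.png"%(cam,int(s["clock"]*10))); P=pts(c); H=cv2.cvtColor(c[0],cv2.COLOR_RGB2HSV)
    D=P[...,:2]-C; cx=D@ex; cy=D@ey; z=P[...,2]
    m=(abs(z-hz)<.03)&(abs(cx-hx)<.03)&(abs(cy-hy)<.045)
    m2=(abs(z-hz)<.02)&(abs(cy-hy)<.02)&(cx>hx-.09)&(cx<hx-.01)
    for n,k in(("head",m),("shank",m2)):
        if k.sum()>10: print(cam,n,k.sum(),"cx",np.percentile(cx[k],[2,50,98]).round(4),"cy",np.percentile(cy[k],[2,50,98]).round(4),"z",np.percentile(z[k],[2,50,98]).round(4))
E
python3 hook.py top side
```

```text
t 30.45 tcp [0.5385 0.1008 0.1091] yaw -3.0617 tilt [-0.004  0.    -1.   ] w 0.213 gf 50.0 F [ 0.3 -0.5 -1.2] q [ 0.3   0.53 -0.82  1.82  0.46  0.98  0.94]
tcp case -0.0448 -0.1618 G z 0.1661
top head 63 cx [0.1104 0.1143 0.1178] cy [-0.1246 -0.1208 -0.1169] z [0.1397 0.1676 0.1954]
```

Call:
apply_moves(commands=[[5,-0.42,-0.03,0.3,0],[5,-0.41,-0.04,0.5,0],[5,0,0,0.6,0],[5,0,0,0.6,0],[5,0,0,0.48,0],[5,-0.04,0.5,0,0],[5,-0.04,0.5,0,0],[5,-0.04,0.5,0,0],[5,-0.02,0.28,0,0],[5,0,0,0,0],[5,0,0,0,0]])

```text
clock: 31.92
position: [0.4794, 0.2016, 0.2553]
ee_rot: [0.124, -3.138, 0.002]
force: [-0.2, -1.0, -0.7]
width: 0.212
gripper_force: 50.0
```

```bash
python3 hook.py top side; ls pics
```

```text
t 31.93 tcp [0.4794 0.2016 0.2553] yaw -3.0625 tilt [ 0.001 -0.001 -1.   ] w 0.212 gf 50.0 F [-0.2 -1.  -0.7] q [ 0.21  0.36 -0.94  1.68  0.3   1.26  0.85]
tcp case -0.0958 -0.0566 G z 0.3123
top head 340 cx [0.0099 0.0279 0.0368] cy [-0.0909 -0.0626 -0.0414] z [0.3104 0.3153 0.321 ]
top shank 159 cx [0.004  0.0192 0.0278] cy [-0.0666 -0.0614 -0.0501] z [0.3105 0.318  0.3213]
hk_side_304.png
hk_side_319.png
hk_top_304.png
hk_top_319.png
side0.png
top0.png
top1.png
wr1.png
wr2.png
wr3.png
wr4.png
wr5.png
wr6.png
wrist0.png
```

Call:
apply_moves(commands=[[5,0.3,0.02,0.04,0],[5,0.4,0.03,0,0],[5,0.4,0.03,0,0],[5,0.4,0.03,0,0],[5,0.2,0.02,0,0],[5,0,0,0,0],[5,0,0,0,0]])

```text
clock: 32.9
position: [0.5803, 0.2108, 0.2582]
ee_rot: [0.127, -3.139, 0.0]
force: [0.3, 0.5, -1.4]
width: 0.218
gripper_force: 50.0
```

```bash
python3 hook.py top side
python3 - <<'E'
import cv2,glob,numpy as np
t=sorted(glob.glob('pics/hk_top_3*.png'))[-1]; s=sorted(glob.glob('pics/hk_side_3*.png'))[-1]
a=cv2.imread(t)[50:150,140:260]; b=cv2.imread(s)[50:150,150:270]
cv2.imwrite('pics/crop1.png',cv2.resize(np.hstack([a,b]),None,fx=3.3,fy=3.3,interpolation=cv2.INTER_CUBIC))
E
```

```text
t 32.9 tcp [0.5803 0.2108 0.2582] yaw -3.061 tilt [ 0. -0. -1.] w 0.218 gf 50.0 F [ 0.3  0.5 -1.4] q [ 0.12  0.52 -0.88  1.45  0.4   1.36  0.88]
tcp case 0.0055 -0.0553 G z 0.3152
top head 29 cx [0.1514 0.1523 0.1535] cy [-0.1    -0.0979 -0.0935] z [0.3169 0.3346 0.3436]
side head 62 cx [0.1497 0.1521 0.1548] cy [-0.1    -0.0982 -0.0959] z [0.2872 0.3157 0.3429]
```

View pics/crop1.png

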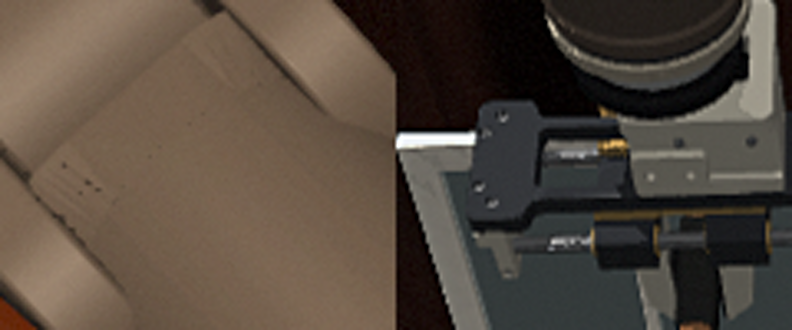

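The hook and ring are hidden behind the hand and forearm in both views, so I'll go by the measured geometry and watch the force.

Call:
apply_moves(commands=[[5,-0.01,0.15,0,0],[5,-0.01,0.15,0,0],[5,-0.02,0.15,0,0],[5,-0.01,0.15,0,0],[5,0,0,0,0],[5,0,0,0,0]])

```text
clock: 33.75
position: [0.5782, 0.2465, 0.258]
ee_rot: [0.126, -3.139, 0.0]
force: [0.0, -0.6, -1.1]
width: 0.213
gripper_force: 50.0
```

```bash
python3 hook.py
```

```text
t 33.75 tcp [0.5782 0.2465 0.258 ] yaw -3.0616 tilt [ 0. -0. -1.] w 0.213 gf 50.0 F [ 0.  -0.6 -1.1] q [ 0.05  0.54 -0.87  1.42  0.41  1.37  0.82]
tcp case 0.0062 -0.0195 G z 0.315
```

Run:
```python
import numpy as np
f=lambda t: np.array([105-242*np.cos(t)+7*np.sin(t), 74+242*np.sin(t)+7*np.cos(t)])
ph=[1.666,1.62,1.56,1.5]+list(np.arange(1.42,-.01,-.079)); p=np.array([f(t) for t in ph])
p[0]=[138,314.5]
d=np.diff(p,axis=0)/60
for t,q,r in zip(ph[1:],p[1:],d): print(round(t,2),q.round(0),[5,*np.round([r[0]*.997,r[0]*.078,r[1]],2),0])
```

```text
1.62 [124. 315.] [5, np.float64(-0.23), np.float64(-0.02), np.float64(0.01), 0]
1.56 [109. 316.] [5, np.float64(-0.24), np.float64(-0.02), np.float64(0.01), 0]
1.5 [ 95. 316.] [5, np.float64(-0.24), np.float64(-0.02), np.float64(-0.0), 0]
1.42 [ 76. 314.] [5, np.float64(-0.32), np.float64(-0.03), np.float64(-0.03), 0]
1.34 [ 57. 311.] [5, np.float64(-0.31), np.float64(-0.02), np.float64(-0.05), 0]
1.26 [ 38. 307.] [5, np.float64(-0.31), np.float64(-0.02), np.float64(-0.08), 0]
1.18 [ 20. 301.] [5, np.float64(-0.3), np.float64(-0.02), np.float64(-0.1), 0]
1.1 [  2. 293.] [5, np.float64(-0.29), np.float64(-0.02), np.float64(-0.12), 0]
1.03 [-15. 284.] [5, np.float64(-0.28), np.float64(-0.02), np.float64(-0.15), 0]
0.95 [-31. 274.] [5, np.float64(-0.27), np.float64(-0.02), np.float64(-0.17), 0]
0.87 [-46. 263.] [5, np.float64(-0.26), np.float64(-0.02), np.float64(-0.19), 0]
0.79 [-61. 251.] [5, np.float64(-0.24), np.float64(-0.02), np.float64(-0.21), 0]
0.71 [-74. 237.] [5, np.float64(-0.22), np.float64(-0.02), np.float64(-0.23), 0]
0.63 [-86. 222.] [5, np.float64(-0.2), np.float64(-0.02), np.float64(-0.24), 0]
0.55 [-98. 207.] [5, np.float64(-0.18), np.float64(-0.01), np.float64(-0.26), 0]
0.47 [-107.  190.] [5, np.float64(-0.16), np.float64(-0.01), np.float64(-0.27), 0]
0.39 [-116.  173.] [5, np.float64(-0.14), np.float64(-0.01), np.float64(-0.29), 0]
0.31 [-123.  155.] [5, np.float64(-0.12), np.float64(-0.01), np.float64(-0.3), 0]
0.24 [-129.  137.] [5, np.float64(-0.09), np.float64(-0.01), np.float64(-0.3), 0]
0.16 [-133.  119.] [5, np.float64(-0.07), np.float64(-0.01), np.float64(-0.31), 0]
0.08 [-136.  100.] [5, np.float64(-0.05), np.float64(-0.0), np.float64(-0.32), 0]
-0.0 [-137.   81.] [5, np.float64(-0.02), np.float64(-0.0), np.float64(-0.32), 0]
```

Call:
apply_moves(commands=[[5,-0.23,-0.02,0.01,0],[5,-0.24,-0.02,0.01,0],[5,-0.24,-0.02,0,0],[5,-0.32,-0.03,-0.03,0],[5,-0.31,-0.02,-0.05,0],[5,-0.31,-0.02,-0.08,0],[5,0,0,0,0]])

```text
clock: 34.62
position: [0.4774, 0.2387, 0.25]
ee_rot: [-0.128, 3.139, -0.002]
force: [0.9, -0.0, -1.5]
width: 0.211
gripper_force: 50.0
```

```bash
python3 hook.py
cat > flap.py <<'E'
from h import *
from w import state
C=np.array([.5705,.2655]); a=.078; ex=np.array([np.cos(a),np.sin(a)]); ey=np.array([-ex[1],ex[0]])
for cam in("top","side"):
    c=grab(cam,"fl_%s.png"%cam); P=pts(c); D=P[...,:2]-C; cx=D@ex; cy=D@ey; z=P[...,2]
    m=(cy>.102)&(cy<.120)&(z>.076)&(z<.33)&(abs(cx)<.16)   # left frame bar of flap, outside body
    r=np.hypot(cx-.105,z-.074); k=m&(r>.05)&(r<.22); th=np.arctan2(z[k]-.074,.105-cx[k])
    print(cam,k.sum(),np.percentile(th,[5,25,50,75,95]).round(3) if k.sum() else None)
E
python3 flap.py
```

```text
t 34.62 tcp [0.4774 0.2387 0.25  ] yaw -3.0601 tilt [-0.    -0.001 -1.   ] w 0.211 gf 50.0 F [ 0.9 -0.  -1.5] q [ 0.12  0.39 -0.94  1.66  0.33  1.26  0.77]
tcp case -0.0949 -0.0195 G z 0.307
top 0 None
side 243 [0.014 0.028 1.295 1.304 1.327]
```

The flap is following (about 1.30 rad against 1.26 commanded). Continuing along the arc.

Call:
apply_moves(commands=[[5,-0.3,-0.02,-0.1,0],[5,-0.29,-0.02,-0.12,0],[5,-0.28,-0.02,-0.15,0],[5,-0.27,-0.02,-0.17,0],[5,-0.26,-0.02,-0.19,0],[5,-0.24,-0.02,-0.21,0],[5,-0.22,-0.02,-0.23,0],[5,0,0,0,0]])

```text
clock: 35.72
position: [0.3671, 0.2302, 0.1792]
ee_rot: [0.127, -3.138, 0.001]
force: [0.8, -0.4, -0.1]
width: 0.216
gripper_force: 50.0
```

```bash
python3 hook.py; python3 flap.py
```

```text
t 35.73 tcp [0.3671 0.2302 0.1792] yaw -3.0608 tilt [ 0.001 -0.001 -1.   ] w 0.216 gf 50.0 F [ 0.8 -0.4 -0.1] q [ 0.15  0.28 -0.99  1.98  0.28  1.02  0.68]
tcp case -0.2055 -0.0193 G z 0.2362
top 590 [0.766 0.8   0.813 0.844 0.906]
side 27 [0.012 0.018 0.753 0.765 0.773]
```

Call:
apply_moves(commands=[[5,-0.2,-0.02,-0.24,0],[5,-0.18,-0.01,-0.26,0],[5,-0.16,-0.01,-0.27,0],[5,-0.14,-0.01,-0.29,0],[5,-0.12,-0.01,-0.3,0],[5,-0.09,-0.01,-0.3,0],[5,0,0,0,0]])

```text
clock: 36.7
position: [0.3142, 0.2264, 0.0797]
ee_rot: [0.126, -3.138, 0.001]
force: [-0.4, -0.3, -0.8]
width: 0.214
gripper_force: 50.0
```

```bash
python3 hook.py; python3 flap.py
```

```text
t 36.7 tcp [0.3142 0.2264 0.0797] yaw -3.0612 tilt [ 0.001 -0.    -1.   ] w 0.214 gf 50.0 F [-0.4 -0.3 -0.8] q [ 0.01  0.35 -0.93  2.2   0.41  0.76  0.46]
tcp case -0.2586 -0.019 G z 0.1367
top 771 [0.319 0.332 0.35  0.388 0.459]
side 0 None
```

Call:
apply_moves(commands=[[5,-0.07,-0.01,-0.25,0],[5,-0.05,0,-0.25,0],[5,-0.03,0,-0.25,0],[5,-0.01,0,-0.2,0],[5,0,0,-0.12,0],[5,0,0,-0.08,0],[5,0,0,0,0],[5,0,0,0,0]])

```text
clock: 37.8
position: [0.3048, 0.226, 0.0113]
ee_rot: [-0.126, 3.138, 0.001]
force: [-0.5, -0.2, 2.2]
width: 0.212
gripper_force: 50.0
```

```bash
python3 hook.py; python3 flap.py
```

```text
t 37.8 tcp [0.3048 0.226  0.0113] yaw -3.0615 tilt [-0.001  0.    -1.   ] w 0.212 gf 50.0 F [-0.5 -0.2  2.2] q [-0.14  0.46 -0.8   2.3   0.6   0.6   0.26]
tcp case -0.268 -0.0187 G z 0.0683
top 780 [0.05  0.067 0.087 0.129 0.201]
side 100 [0.148 0.18  0.203 0.235 0.282]
```

View pics/fl_side.png

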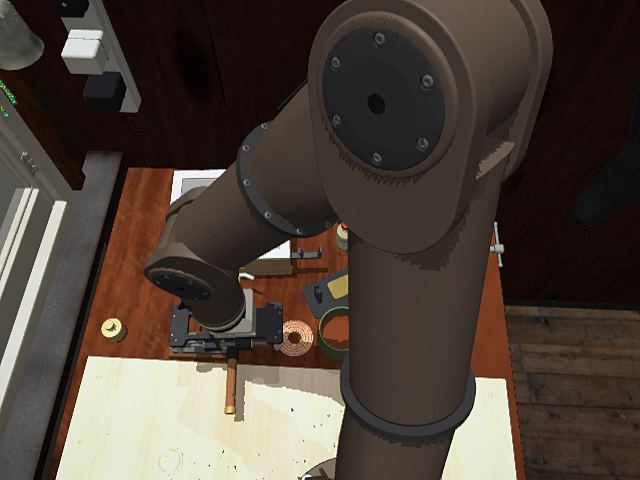

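```bash
cat > slope.py <<'E'
from h import *
C=np.array([.5705,.2655]); a=.078; ex=np.array([np.cos(a),np.sin(a)]); ey=np.array([-ex[1],ex[0]])
c=grab("top"); P=pts(c); D=P[...,:2]-C; cx=D@ex; cy=D@ey; z=P[...,2]
k=(cy>.03)&(cy<.12)&(z>.065)&(z<.12)&(cx>-.1)&(cx<.1)
b=np.linspace(-.1,.1,6)
for i in range(5):
    j=k&(cx>=b[i])&(cx<b[i+1])&(cy>.108); print(b[i].round(2),j.sum(),np.median(z[j]).round(4) if j.sum() else None)
E
python3 slope.py
```

```text
-0.1 123 0.0858
-0.06 118 0.0857
-0.02 123 0.086
0.02 110 0.0855
0.06 121 0.0855
```

The flap is shut flat, with its upper face at 86 mm all along. I'll centre the prong in the ring and slide it out sideways.

Call:
apply_moves(commands=[[5,0,0,0.1,0],[5,0,0,0.09,0],[5,0.03,0,0,0],[5,0,0,0,0],[5,0.01,-0.15,0,0],[5,0.01,-0.2,0,0],[5,0.02,-0.25,0,0],[5,0.02,-0.25,0,0],[5,0,0,0,0]])

```text
clock: 39.08
position: [0.3096, 0.1728, 0.0221]
ee_rot: [0.122, -3.139, 0.002]
force: [-0.2, 0.2, -1.3]
width: 0.213
gripper_force: 50.0
```

```bash
python3 hook.py; python3 slope.py
```

```text
t 39.08 tcp [0.3096 0.1728 0.0221] yaw -3.0638 tilt [ 0.001 -0.001 -1.   ] w 0.213 gf 50.0 F [-0.2  0.2 -1.3] q [ 0.02  0.41 -0.83  2.34  0.56  0.6   0.41]
tcp case -0.2673 -0.0721 G z 0.0791
-0.1 122 0.0857
-0.06 121 0.0854
-0.02 122 0.0856
0.02 112 0.0851
0.06 123 0.0852
```

Call:
apply_moves(commands=[[5,0,0,0.4,0],[5,0,0,0.5,0],[5,0.1,0,0.5,0],[5,0.4,-0.1,0.1,0],[5,0.5,-0.2,0,0],[5,0.6,-0.2,0,0],[5,0.6,-0.2,0,0],[5,0.6,-0.2,0,0],[5,0.6,-0.2,0,0],[5,0.4,-0.1,0,0],[5,0,0,0,0],[5,0,0,0,0]])

```text
clock: 40.62
position: [0.5371, 0.1036, 0.1121]
ee_rot: [0.127, -3.138, -0.001]
force: [0.2, -0.1, -1.8]
width: 0.216
gripper_force: 50.0
```

```bash
python3 hook.py wrist
python3 - <<'E'
from h import *
C=np.array([.5705,.2655]); a=.078; ex=np.array([np.cos(a),np.sin(a)]); ey=np.array([-ex[1],ex[0]])
c=grab("wrist"); P=pts(c); H=cv2.cvtColor(c[0],cv2.COLOR_RGB2HSV); D=P[...,:2]-C; cx=D@ex; cy=D@ey; z=P[...,2]
m=(H[...,1]>110)&(z>.14)&(z<.24)&(abs(cy+.16)<.03)&(cx<-.08)
print(m.sum(),np.polyfit(cx[m],cy[m],1).round(3),np.polyfit(cx[m],z[m],1).round(3),cx[m].min(),cx[m].max())
E
```

```text
t 40.62 tcp [0.5371 0.1036 0.1121] yaw -3.0604 tilt [ 0.001  0.001 -1.   ] w 0.216 gf 50.0 F [ 0.2 -0.1 -1.8] q [ 0.31  0.54 -0.85  1.82  0.47  1.    0.93]
tcp case -0.0459 -0.1588 G z 0.1691
13678 [-0.013 -0.16 ] [0.313 0.217] -0.15238759250617498 -0.08000606785396724
```

Run:
```python
from h import *
C=np.array([.5705,.2655]); a=.078; ex=np.array([np.cos(a),np.sin(a)]); ey=np.array([-ex[1],ex[0]])
for cam in("wrist","top","side"):
  c=grab(cam); P=pts(c); D=P[...,:2]-C; cx=D@ex; cy=D@ey; z=P[...,2]
  for x in np.arange(-.17,.11,.02):
    j=(abs(cx-x)<.01)&(abs(cy+.159)<.006)&(z>.13)&(z<.2)
    if j.sum()>5: print(cam,x.round(2),j.sum(),np.percentile(z[j],[10,50,90]).round(4),np.median(cy[j]).round(4))
```

```text
wrist -0.15 1921 [0.1757 0.1767 0.1776] -0.159
wrist -0.13 3134 [0.1756 0.1767 0.1776] -0.159
wrist -0.11 2724 [0.1756 0.1766 0.1776] -0.1589
wrist -0.09 2490 [0.1758 0.177  0.1788] -0.1589
wrist -0.07 2222 [0.1781 0.1789 0.1796] -0.1591
wrist -0.05 559 [0.1781 0.1789 0.1796] -0.1591
wrist -0.03 1225 [0.1781 0.1788 0.1795] -0.159
top -0.17 70 [0.1742 0.177  0.1792] -0.1588
top -0.15 82 [0.1737 0.1758 0.1784] -0.1595
top -0.13 80 [0.1731 0.1762 0.1777] -0.1589
top -0.11 73 [0.1737 0.1756 0.1781] -0.1583
top -0.09 6 [0.1729 0.1745 0.1783] -0.1548
side -0.17 79 [0.17   0.1774 0.1802] -0.1587
side -0.15 67 [0.174  0.1772 0.1794] -0.1591
side -0.13 71 [0.1748 0.1777 0.1797] -0.1595
side -0.11 60 [0.1755 0.1778 0.1803] -0.159
side -0.09 63 [0.1757 0.1778 0.1808] -0.1586
side -0.07 66 [0.178  0.1799 0.1819] -0.1591
side -0.05 38 [0.1785 0.18   0.1817] -0.1594
side -0.03 24 [0.178  0.1801 0.181 ] -0.1589
```

The pole is still level and straight in the grip. Lowering it into the brackets.

Call:
apply_moves(commands=[[5,0.02,-0.05,0,0],[5,0,0,-0.3,0],[5,0,0,-0.4,0],[5,0,0,-0.35,0],[5,0,0,-0.2,0],[5,0,0,-0.15,0],[5,0,0,-0.1,0],[5,0,0,-0.05,0],[5,0,0,0,0]])

```text
clock: 42.0
position: [0.5393, 0.0998, 0.0195]
ee_rot: [-0.126, 3.139, 0.0]
force: [-0.2, 0.2, -1.6]
width: 0.218
gripper_force: 50.0
```

```bash
python3 hook.py
```

```text
t 42.0 tcp [0.5393 0.0998 0.0195] yaw -3.0615 tilt [-0.  0. -1.] w 0.218 gf 50.0 F [-0.2  0.2 -1.6] q [ 0.25  0.65 -0.76  1.9   0.6   0.83  0.83]
tcp case -0.044 -0.1628 G z 0.0765
```

Call:
apply_moves(commands=[[5,0,0,-0.03,0],[5,0,0,0,0],[32,0,0,0,0],[32,0,0,0,0],[32,0,0,0,0],[32,0,0,0.3,0],[32,0,0,0.6,0],[32,0,0,0.8,0],[32,0,0,0.8,0],[32,0,0,0.4,0],[32,0,0,0,0]])

```text
clock: 43.38
position: [0.5402, 0.1005, 0.1946]
ee_rot: [-0.126, 3.135, 0.001]
force: [0.2, 0.5, -0.7]
width: 0.323
gripper_force: 0.0
```

Call:
apply_moves(commands=[[32,-0.5,-0.3,0,0],[32,-0.7,-0.7,0,0],[32,-0.5,-0.8,0,0],[32,-0.3,-0.8,0,0],[32,0,-0.8,0,0],[32,0,-0.8,0,0],[32,0,-0.8,0,0],[32,0,0,0,0],[32,0,0,0,0]])

```text
clock: 44.5
position: [0.4187, -0.1993, 0.1912]
ee_rot: [0.126, -3.138, -0.002]
force: [0.0, -0.7, 0.4]
width: 0.321
gripper_force: 0.0
```

```bash
python3 slope.py; python3 m.py | grep -E "pole|oil|patina"
python3 - <<'E'
from h import *
C=np.array([.5705,.2655]); a=.078; ex=np.array([np.cos(a),np.sin(a)]); ey=np.array([-ex[1],ex[0]])
for cam in("top","side"):
  c=grab(cam,"end_%s.png"%cam); P=pts(c); D=P[...,:2]-C; cx=D@ex; cy=D@ey; z=P[...,2]
  for x in (-.17,-.14,-.06,-.03,.0,.05,.08):
    j=(abs(cx-x)<.01)&(abs(cy+.162)<.012)&(z>.071)&(z<.1)
    if j.sum()>5: print(cam,x,j.sum(),np.median(z[j]).round(4),np.median(cy[j]).round(4))
E
```

```text
-0.1 129 0.0857
-0.06 121 0.0857
-0.02 116 0.0857
0.02 111 0.0857
0.06 116 0.0858
top -0.17 76 0.0806 -0.1641
top -0.14 88 0.0809 -0.1636
top -0.06 104 0.0833 -0.164
top -0.03 101 0.0839 -0.1642
top 0.0 88 0.0811 -0.1639
top 0.05 86 0.0806 -0.1634
top 0.08 98 0.0794 -0.1625
side -0.17 88 0.0825 -0.1645
side -0.14 83 0.0825 -0.165
side -0.06 81 0.0854 -0.1634
side -0.03 82 0.0851 -0.164
side 0.0 63 0.0826 -0.1648
side 0.05 66 0.0827 -0.164
side 0.08 64 0.0802 -0.1624Traceback (most recent call last):
  File "m.py", line 11, in <module>
    rect((h>100)&(h<125)&(s>150)&(v>120)&box(160,150,300,270),.011,"blue")
    ~~~~^^^^^^^^^^^^^^^^^^^^^^^^^^^^^^^^^^^^^^^^^^^^^^^^^^^^^^^^^^^^^^^^^^
  File "m.py", line 5, in rect
    m=m.astype(np.uint8); n,l,s,_=cv2.connectedComponentsWithStats(m); k=1+s[1:,4].argmax()
                                                                           ~~~~~~~~~~~~~~^^
ValueError: attempt to get argmax of an empty sequence
```

View pics/end_top.png

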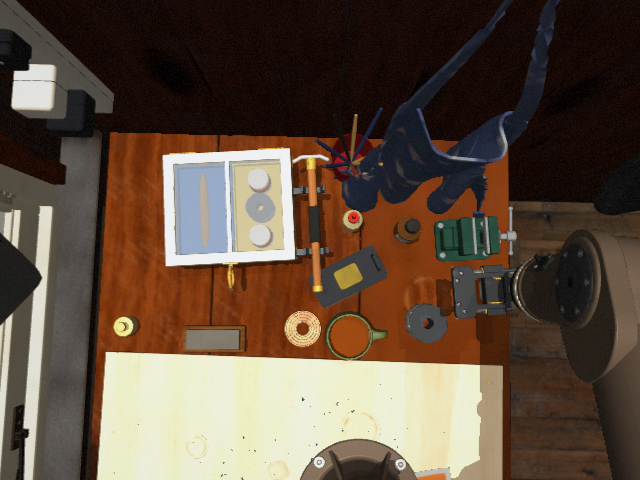

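The flap is shut over the trays at (230,207), with the goods visible through the glass. The pole lies in its brackets with the hook to the back at (311,160), the bottles are unmoved at (352,218) and (407,230), and the hand is clear. Handing in.

```bash
python3 -c "
from cell import arm; print(arm.sign_off())"
```

```text
the job is handed in; nothing more can be done
None
```

I put the bench away and handed it in: fid in the blue tray, spool and both jars in the yellow tray, flap shut with the pole and the pole back in its brackets, hook to the back; no glass cutter was out, the bottles did not move, and the hand-in gave no verdict.

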